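# Open the winged vacuum valve in two steps

### The arm

A 7-joint arm with a two-finger parallel gripper is mounted at the origin on the work surface. World frame = base frame: x ahead of the robot, y to its left, z up, the work surface at z = 0. Lengths are in m, angles in rad, forces in N, time in s.
With the tool pointing down it reaches from about 0.4 to 0.85 m from the base axis. Payload 4.5 kg.
Tool frame: the origin (TCP) lies between the finger pads; the fingertips stand 11 mm ahead of it and the grasp point (between the pads) lies 8 mm behind it (r.tip_reach is the distance from the TCP to the fingertips, in m); x points along the fingers, z is the direction in which the jaws open and shut, and the axes are right-handed (so a half turn about x gives the same grasp; the last joint's range is limited). The gripper opens to 88 mm and grips with 3 to 60 N. Pads are 18 mm wide; open, the fingers measure 123 mm over their backs; the gripper's body (75 mm by 187 mm) begins 45 mm behind the grasp point.
Start: joints at [-1.125, 0.689, -0.195, 1.565, 0.157, 0.902, -0.215], TCP at [0.25, 0.573, 0.25] pointing down, gripper open.
Joint ranges: [-3.01, 3.01], [-0.46, 2.08], [-1.47, 1.51], [0.13, 2.56], [-1, 4.14], [0.04, 2.09], [-2.66, 2.66]. Speed limits (rad/s): [2.57, 2.57, 3.14, 3.14, 3.14, 3.14, 3.14].

### API

Orientations are given as a rotation vector (axis times angle).
In Python, from station import r, eoat, sensors, viewer, order, spotter gives the robot as it stands. Calls block until the motion is done:
- r.goto(position, orientation): joint-space move of the TCP to a pose.
- r.servo_line(position, rotation=None, v=0.15): straight line of the TCP; rotation=None keeps the orientation; v is the mean speed in m/s.
- r.movej(angles): joint-space move.
- eoat.set_gripper(opening, grip_force=None): finger opening in m; grip_force is the grip in N (None keeps the last); returns when the fingers have stopped.
- r.pause(seconds).
- r.inverse_kinematics(position, orientation): joint angles nearest the present ones, or None.
- sensors.state(): the state.
- viewer.read_camera(name): name is "side" or "top" or "wrist"; returns the picture (420x560x3 uint8, red, green, blue); there is no depth.
- viewer.camera_model(name): a dict with "K" (3x3 intrinsics, pixels), "world_from_camera" (4x4, takes a point from camera to world coordinates). Camera axes: x right, y up, looking along -z (the intrinsics and any distortion apply to the point x, -y, -z); pixel columns grow to the right and rows downward; lengths in m; the calibration is good to about 2 mm. A picture is of the moment at which its call begins: read the wrist's pose just before it. camera_model takes no time and is no camera call; for the wrist camera it gives the pose at the moment of the call.
A pose or a line that the arm cannot do raises r.PlanningError and nothing moves.
- order.hand_in(): hands the job in, once; it reports no verdict.
Trained networks look in the newest picture that a camera, given by its name, has taken for a name from the list of things; names that differ only in an ending like _2 or _b are one class to them, and where a whole thing is asked for, a point or a joint stands for the part that bears it (a point fixed in the world has none). Each returns a list of dicts, best first, with "conf" (0 to 1); they miss things now and then, are a little off and sometimes report something else, mostly with a low value. They report only what shows in the picture. A call takes as long as a camera call.
- spotter.spot_in(camera, name): "point" ([x, y, z] in m, in world coordinates, good to about 4 mm: the middle of the surface that is visible of it).
- spotter.regions_of(camera, name): "pixels" (420x560 bool, what is visible of it).
The state is a dict: "time_s": time; "joint_positions": joint angles; "qvel": joint speeds; "tau": joint torques, N m; "eef_pos": TCP position; "tcp_rot": TCP orientation; "contact_force": force on the tool from outside, world axes, zero at the start; "moment": the same for the moment, N m; "finger_gap": finger opening in m.
Only numpy, scipy, OpenCV 4.12 (cv2) and the standard library are available. Lean on these libraries where they do the work, as an engineer would, in place of code of your own. Each camera call takes 0.05 s, during which the arm holds its last target. There are 200 camera calls.

### The job

Open the vacuum valve that has the winged knob in two steps so that the pressure can settle: turn the knob counter-clockwise (seen from above) from shut to the half-way ridge, where its pointed wing looks straight away from the white gauge panel, let go of it and leave it there for two seconds. Then take it again and turn it on the same way until it is fully open against its stop, and let go. Do not knock the gauge panel close beside the wings, and leave the round handwheel and the other things on the bench as they are.

Things in the scene. Friction and masses are not known exactly. Their poses are not given: they have to be found in the camera images.
- wing_knob (a joint): Angle of the winged knob about its upright axis, rad: 0 = shut (stop), 1.309 (75 degrees) = half-way ridge, 2.618 (150 degrees) = fully open (stop). Grows counter-clockwise seen from above. May start up to 0.25 off shut. Turns stiffly (friction about 0.1 Nm), no spring, stays where it is left.
- knob_grip (a point): On the knob's axis at the height to grip, 88 mm above the table; turns with the knob. Black plastic bar of two upright wings, 12 mm thick, 67 to 97 mm above the table. Own +x runs along the pointed wing (tip at 50 mm, white line on top), -x along the blunt wing (47 mm), y across, z up. Straddle the wings, a finger on either side, above the dial. A 26 mm hub lies below, up to 67 mm.
- valve: The vacuum valve, fixed to the bench: steel foot plate 140 x 170 mm, round aluminium dial on a stem. Origin on the knob's axis at table height. Its +y points from the knob to the gauge panel; z up. The pointed wing points 165 degrees clockwise from its +x at shut, to -y (away from the panel) at half-way, 15 degrees clockwise from +x when open.
- half_ridge (a point): The half-way ridge on the dial, 53 mm from the knob's axis. The dial is a fixed disc under the wings, 116 mm in diameter, top 60 mm above the table, with three low dark ridges near its rim: shut, half-way and open, 75 degrees apart.
- gauge_panel: White gauge panel fixed on the valve's foot plate: an upright block 120 mm long (along the valve's x), 24 mm thick, from 12 to 106 mm above the table; origin at the centre of its underside, axes as the valve's. Its inner face stands 63 mm from the knob's axis, so the wing tips pass it with 13 mm to spare. Do not push on it.
- handwheel (a joint): Angle of the round black handwheel of the other valve, rad, 0 at the start; to be left alone.
- wheel_centre (a point): Centre of the round handwheel (outer diameter 96 mm, 79 mm above the table, its hub up to 89 mm) of the other valve, fixed to the bench on a steel foot plate 120 x 120 mm.
- jar: Small jar with white cap, 42 mm diameter, 60 mm tall, loose between the two valves; origin at the centre of its underside.
- amber_bottle: Amber glass bottle, 72 mm diameter, 140 mm tall, loose on the far side; origin at the centre of its underside.
- kit_box: White carton with a coloured end, 70 x 130 x 50 mm, loose on the far side; origin at the centre of its underside.
- vial_rack: Blue rack with capped vials, 85 x 125 mm, 51 mm tall, loose on the left; origin at the centre of its underside.
- beaker: Glass beaker, 70 mm diameter, 90 mm tall, loose on the right; origin at the centre of its underside.
- tip_box: Grey box with white insert, 120 x 85 x 45 mm, loose on the right; origin at the centre of its underside.
- spanner: Steel spanner, 170 mm long, lying loose on the table at the far left; origin at the middle of its underside.

How it is judged:
On the way, in this order (a step that is already met when the one before it is completed fails the run):
1. the winged knob stands within 15 degrees of half-way and is let go, for 1.5 s (value of joint wing_knob between 1.047 and 1.571 rad and contact force between wing_knob and the fingers below 0.1 N and contact force between wing_knob and the arm below 0.1 N), for 1.5 s.
2. the winged knob is fully open, within 7 degrees of its stop (value of joint wing_knob above 2.496 rad), for 0.2 s.
At the end, for the whole second after the job is handed in: The winged knob is fully open (within 7 degrees of its stop at 150 degrees) and let go, after having been let go for 1.5 s within 15 degrees of half-way; the handwheel is within 8 degrees of where it was (value of joint wing_knob above 2.496 rad and contact force between wing_knob and anything else below 0.1 N and value of joint handwheel between -0.15 and 0.15 rad); the robot touches nothing.
It fails at once if the gauge panel is knocked or pushed with more than 12 N (contact force between gauge_panel and the arm above 12 N or contact force between gauge_panel and the fingers above 12 N).
It fails at once if the handwheel is turned by more than 8 degrees (value of joint handwheel above 0.15 rad or value of joint handwheel below -0.15 rad).
It fails at once if a loose thing on the bench is moved by more than 30 mm (distance of any of jar, amber_bottle, kit_box, vial_rack, beaker, tip_box, spanner from where it was at the start of the episode above 0.03 m).
It also fails if it takes over 64 s, if anything falls off the work surface, if the arm or the gripper's body presses on something with over 40 N, if the wrist force passes 120 N, or if a joint passes its speed limit or range.

## Working session

There is one attempt and no reset: what is moved stays moved. The work goes in short steps, each a Python script; the robot and the scene stay as the last script left them, time stands still between calls to the robot, and variables do not carry over. Pictures are saved under pics/ and viewed, about 8 in all and at most 12, crops included, and the job is handed in when it is done.

```bash
mkdir -p pics; ls
python3 - <<'E'
from station import r,eoat,sensors,viewer,order,spotter
import cv2,numpy as np
ims=[]
for c in ("top","side"):
    im=viewer.read_camera(c); cv2.imwrite(f"pics/{c}0.png",im[:,:,::-1])
    m=viewer.camera_model(c); print(c,np.round(m["K"],1).tolist(),np.round(m["world_from_camera"],3).tolist(),[k for k in m])
    for n in ("wing_knob","knob_grip","half_ridge","gauge_panel","wheel_centre","valve","jar","amber_bottle","beaker"):
        print(n,[(np.round(d["point"],3).tolist(),round(d["conf"],2)) for d in spotter.spot_in(c,n)[:2]])
s=sensors.state();print({k:np.round(v,3) for k,v in s.items()})
E
```

```text
pics
top [[413.8, 0.0, 278.9], [0.0, 413.8, 211.1], [0.0, 0.0, 1.0]] [[0.003, 0.996, -0.09, 0.476], [-1.0, 0.004, 0.006, 0.016], [0.006, 0.09, 0.996, 1.364], [0.0, 0.0, 0.0, 1.0]] ['K', 'world_from_camera']
wing_knob [([0.578, 0.194, 0.095], 0.61), ([0.716, 0.359, 0.008], 0.52)]
knob_grip [([0.577, 0.198, 0.1], 0.43)]
half_ridge [([0.769, -0.083, 0.048], 0.47)]
gauge_panel [([0.641, 0.239, 0.105], 0.78)]
wheel_centre [([0.468, -0.19, 0.083], 0.88), ([0.764, 0.122, 0.101], 0.6)]
valve [([0.596, 0.208, 0.062], 0.66)]
jar [([0.533, 0.005, 0.063], 0.55), ([0.76, 0.121, 0.102], 0.42)]
amber_bottle [([0.764, 0.12, 0.102], 0.56)]
beaker [([0.65, -0.432, 0.044], 0.55), ([0.47, -0.194, 0.084], 0.49)]
side [[478.1, 0.0, 282.1], [0.0, 478.1, 202.2], [0.0, 0.0, 1.0]] [[0.869, 0.332, -0.366, 0.122], [-0.494, 0.575, -0.652, -0.872], [-0.006, 0.748, 0.664, 0.998], [0.0, 0.0, 0.0, 1.0]] ['K', 'world_from_camera']
wing_knob [([0.578, 0.194, 0.089], 0.77)]
knob_grip [([0.584, 0.19, 0.088], 0.71), ([0.596, 0.188, 0.06], 0.56)]
half_ridge [([0.596, 0.186, 0.059], 0.64), ([0.577, 0.193, 0.091], 0.58)]
gauge_panel [([0.648, 0.222, 0.077], 0.83), ([0.493, -0.455, 0.038], 0.38)]
wheel_centre [([0.467, -0.2, 0.084], 0.93), ([0.76, -0.102, 0.051], 0.59)]
valve [([0.599, 0.185, 0.056], 0.65)]
jar []
amber_bottle [([0.768, 0.099, 0.074], 0.94), ([0.646, 0.22, 0.077], 0.58)]
beaker [([0.648, -0.425, 0.059], 0.6)]
{'time_s': np.float64(1.0), 'joint_positions': array([-1.125,  0.689, -0.195,  1.565,  0.157,  0.902, -0.215]), 'qvel': array([-0.002, -0.   , -0.   ,  0.   ,  0.   ,  0.   , -0.   ]), 'tau': array([-1.0000e-03, -5.2750e+01, -1.2670e+00, -1.5375e+01, -5.2000e-02,
       -0.0000e+00,  0.0000e+00]), 'eef_pos': array([0.25 , 0.573, 0.25 ]), 'tcp_rot': array([-0.901,  1.376,  0.901]), 'contact_force': array([-0.413,  0.081,  0.166]), 'moment': array([-0.037,  0.058, -0.009]), 'finger_gap': np.float64(0.088)}
```

```bash
cat > h.py <<'E'
import numpy as np,cv2
from station import r,eoat,sensors,viewer,order,spotter
def ray(c,u,v,z):
    m=viewer.camera_model(c);K=np.array(m["K"]);T=np.array(m["world_from_camera"])
    d=T[:3,:3]@[(u-K[0,2])/K[0,0],-(v-K[1,2])/K[1,1],-1];o=T[:3,3]
    return o+d*(z-o[2])/d[2]
def proj(c,P):
    m=viewer.camera_model(c);K=np.array(m["K"]);T=np.array(m["world_from_camera"])
    p=T[:3,:3].T@(np.array(P)-T[:3,3]);return np.array([K[0,2]-K[0,0]*p[0]/p[2],K[1,2]+K[1,1]*p[1]/p[2]])
E
python3 - <<'E'
from h import *
t=cv2.imread("pics/top0.png");s=cv2.imread("pics/side0.png")
for c,im in(("top",t),("side",s)):
    u,v=proj(c,[.59,.2,.09]).astype(int);print(c,u,v)
    h=50
    a=cv2.resize(im[v-h:v+h,u-h:u+h],(500,500),interpolation=cv2.INTER_CUBIC)
    if c=="top":A=a
    else: cv2.imwrite("pics/crop0.png",cv2.resize(np.hstack([A,a]),(800,400)))
cv2.imwrite("pics/both0.png",cv2.resize(np.hstack([t,s]),(800,300)))
E
```

```text
top 216 211
side 244 172
```

View pics/top0.png

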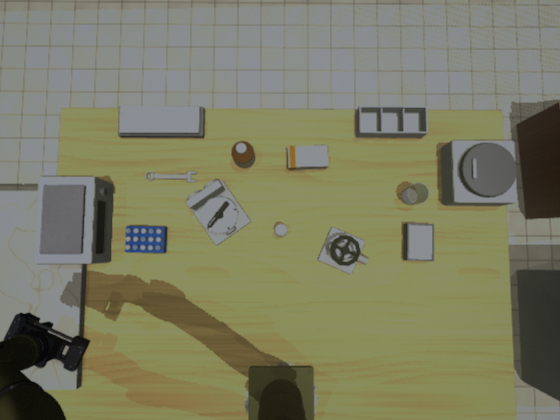

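View pics/crop0.png

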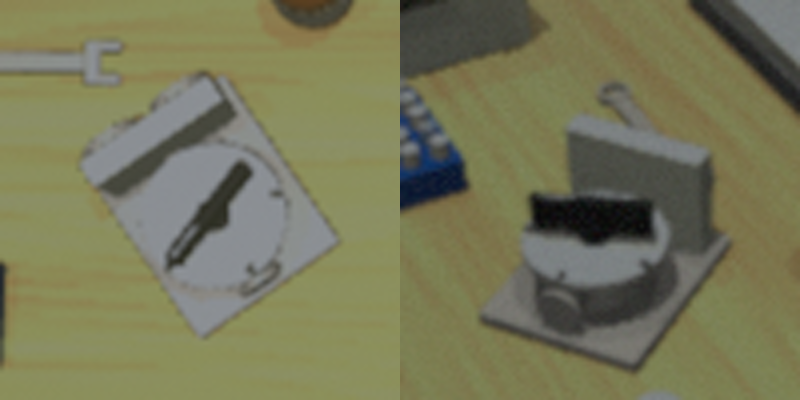

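The top view shows the winged-knob valve at about (218,212) px. The panel is up-left of it, the pointed tip is down-left, and the handwheel, at (345,250) px, is clear of it. The close-up confirms the pointed wing is near the shut angle: valve +x is about -56°, and the pointer is about 142° against 139° for shut. Next I'll take a wrist close-up from above the knob and check the IK.

```bash
cat >> h.py <<'E'
from scipy.spatial.transform import Rotation as R
def rot(a):
    x=np.array([0,0,-1.]);z=np.array([np.cos(a),np.sin(a),0]);return R.from_matrix(np.c_[x,np.cross(z,x),z]).as_rotvec()
E
python3 - <<'E'
from h import *
c=lambda x,y,z:ray("top",166+x/4,161+y/4,z)
t,b=c(170,267,.097),c(248,163,.097);d=t-b
print("knob",(t+b)/2,np.linalg.norm(d),np.degrees(np.arctan2(d[1],d[0])))
l,rr=c(82,165,.106),c(212,78,.106);d=rr-l;print("panel",(l+rr)/2,np.linalg.norm(d),np.degrees(np.arctan2(d[1],d[0])))
p=(t+b)/2
for a in range(-300,301,30):
    q=r.inverse_kinematics([p[0],p[1],.2],rot(np.radians(a)))
    print(a,None if q is None else np.round(q,2))
E
```

```text
knob [0.57836975 0.19414976 0.097     ] 0.09932387954007621 143.9290894364678
panel [0.64924209 0.24144101 0.106     ] 0.11910289609330439 -55.43573554441629
-300 [-0.27  0.73 -0.23  1.66  0.22  0.77  0.45]
-270 [-0.2   0.74 -0.36  1.66  0.34  0.8   0.87]
-240 [-0.12  0.76 -0.5   1.65  0.46  0.84  1.28]
-210 [-0.05  0.79 -0.64  1.65  0.58  0.9   1.7 ]
-180 [ 0.02  0.83 -0.79  1.64  0.69  0.96  2.12]
-150 [ 0.08  0.88 -0.92  1.64  0.79  1.04  2.57]
-120 [-0.9   1.    1.09  1.7  -0.99  1.1  -1.59]
-90 [-0.66  0.78  0.48  1.68 -0.48  0.8  -1.53]
-60 [-0.58  0.75  0.32  1.68 -0.32  0.76 -1.15]
-30 [-0.47  0.73  0.13  1.67 -0.12  0.75 -0.81]
0 [-0.41  0.73  0.01  1.67 -0.01  0.75 -0.39]
30 [-0.34  0.73 -0.11  1.67  0.1   0.76  0.03]
60 [-0.27  0.73 -0.23  1.66  0.22  0.77  0.45]
90 [-0.2   0.74 -0.36  1.66  0.34  0.8   0.87]
120 [-0.12  0.76 -0.5   1.65  0.46  0.84  1.28]
150 [-0.05  0.79 -0.64  1.65  0.58  0.9   1.7 ]
180 [ 0.02  0.83 -0.79  1.64  0.69  0.96  2.12]
210 [ 0.08  0.88 -0.92  1.64  0.79  1.04  2.57]
240 [-0.9   1.    1.09  1.7  -0.99  1.1  -1.59]
270 [-0.66  0.78  0.48  1.68 -0.48  0.8  -1.53]
300 [-0.58  0.75  0.32  1.68 -0.32  0.76 -1.15]
```

Run:
```python
from h import *
r.goto([.5796,.1933,.25],rot(np.radians(54)))
eoat.set_gripper(.044,25)
im=viewer.read_camera("wrist");cv2.imwrite("pics/w1.png",im[:,:,::-1])
for n in("knob_grip","wing_knob","gauge_panel"):
    print(n,[(np.round(d["point"],3).tolist(),round(d["conf"],2)) for d in spotter.spot_in("wrist",n)[:2]])
s=sensors.state();print(s["time_s"],s["eef_pos"],s["joint_positions"],s["contact_force"])
print(proj("wrist",[.5796,.1933,.097]))
```

```text
knob_grip [([0.578, 0.195, 0.098], 0.73)]
wing_knob [([0.577, 0.199, 0.1], 0.6)]
gauge_panel [([0.631, 0.246, 0.098], 0.91)]
3.8083 [0.57958733 0.19329124 0.24998259] [-0.2857302   0.66986994 -0.19748561  1.60954672  0.15894864  0.87797959
  0.39909286] [-0.13141008  0.59693319 -0.03066808]
[283.03121447 188.15244751]
```

View pics/w1.png

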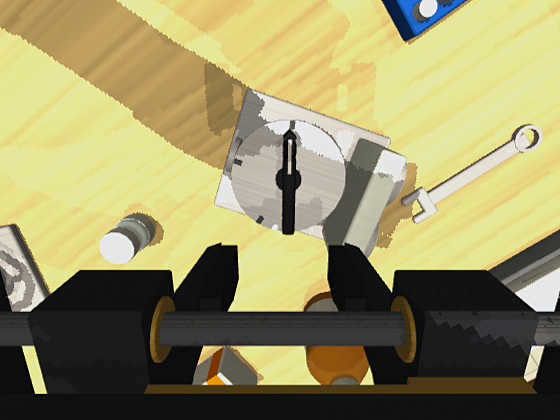

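The wrist view shows the knob lying vertically, with its tip at (290,130), hub at (289,180) and blunt end at (288,234). The panel is to the right, and the shut ridge is just beyond the tip. I'll work out the pose from these points, then grip.

```bash
cat >> h.py <<'E'
def stat(t=""):
    s=sensors.state();print(t,round(s["time_s"],2),np.round(s["eef_pos"],4),"q7",round(s["joint_positions"][6],3),"F",np.round(s["contact_force"],1),"M",np.round(s["moment"],2),"gap",round(s["finger_gap"],4));return s
def twist(da,n):
    q0=np.array(sensors.state()["joint_positions"])
    for k in range(1,n+1):
        q=q0.copy();q[6]+=da*k/n;r.movej(q);stat("tw")
E
python3 - <<'E'
from h import *
t,b=ray("wrist",290,129,.097),ray("wrist",288,235,.097);d=t-b;L=np.linalg.norm(d);th=np.arctan2(d[1],d[0])
ax=(t+b)/2-.0015*d/L
print("len",L,"dir",np.degrees(th),"axis",ax,"hub",ray("wrist",289,180,.097),"dial",ray("wrist",288,178,.06))
E
```

```text
len 0.09767291550664932 dir 143.32212082453958 axis [0.58123347 0.19864426 0.097     ] hub [0.57663665 0.20202587 0.097     ] dial [0.58198747 0.19781038 0.06      ]
```

Run:
```python
from h import *
viewer.read_camera("top")
for c,f in(("top","top0"),("wrist","w1")):
    g=cv2.imread(f"pics/{f}.png",0)
    u,v=proj(c,[.580,.196,.09]).astype(int); h=22 if c=="top" else 70
    m=np.zeros_like(g);m[v-h:v+h,u-h:u+h]=g[v-h:v+h,u-h:u+h]<(45 if c=="top" else 60)
    n,l,st,ce=cv2.connectedComponentsWithStats(m)
    k=1+np.argmax(st[1:,4]);ys,xs=np.where(l==k)
    P=np.array([ray(c,x,y,.090)[:2] for x,y in zip(xs,ys)]);mu=P.mean(0);w,V=np.linalg.eigh(np.cov(P.T))
    e=V[:,1];e=e*np.sign(e@[-1,1]);s=(P-mu)@e
    print(c,len(P),mu,"dir",np.degrees(np.arctan2(e[1],e[0])),"extent",np.ptp(s),"mid",mu+e*(s.max()+s.min())/2, "minsd",w[0]**.5)
```

```text
Traceback (most recent call last):
ValueError: attempt to get argmax of an empty sequence
```

Run:
```python
from h import *
for c,f in(("top","top0"),("wrist","w1")):
    g=cv2.imread(f"pics/{f}.png",0)
    u,v=proj(c,[.580,.196,.09]).astype(int); h=17 if c=="top" else 62
    W=g[v-h:v+h,u-h:u+h];T=W.min()+(40 if c=="top" else 50)
    m=np.zeros_like(g);m[v-h:v+h,u-h:u+h]=W<T
    n,l,st,ce=cv2.connectedComponentsWithStats(m)
    k=1+np.argmax(st[1:,4]);ys,xs=np.where(l==k)
    P=np.array([ray(c,x,y,.090)[:2] for x,y in zip(xs,ys)]);mu=P.mean(0);w,V=np.linalg.eigh(np.cov(P.T))
    e=V[:,1];e=e*np.sign(e@[-1,1]);s=(P-mu)@e
    print(c,W.min(),len(P),mu,"dir",np.degrees(np.arctan2(e[1],e[0])),"extent",np.ptp(s),"mid",mu+e*(s.max()+s.min())/2, "minsd",w[0]**.5)
```

```text
top 45 138 [0.58245105 0.19406519] dir 143.8809161769992 extent 0.09648785087217673 mid [0.57902963 0.19656187] minsd 0.004976649125271318
wrist 0 1311 [0.58161531 0.19774875] dir 143.83053384030347 extent 0.09798636053783094 mid [0.58033268 0.19868644] minsd 0.00449081153969568
```

Run:
```python
from h import *
o=rot(np.radians(53.8));p=np.array([.581,.197])
r.servo_line([*p,.15],o,v=.1);stat("up")
r.servo_line([*p,.081],v=.08);stat("down")
eoat.set_gripper(0.0,8);r.pause(.2);stat("grip8")
cv2.imwrite("pics/w2.png",viewer.read_camera("wrist")[:,:,::-1])
```

```text
up 5.01 [0.5815 0.1972 0.1506] q7 0.358 F [ 1.1 -0.   0. ] M [ 0.   -0.02  0.04] gap 0.0439
down 6.02 [0.5814 0.1972 0.0814] q7 0.336 F [ 0.4 -0.1  0.5] M [-0.04 -0.01  0.01] gap 0.0439
grip8 6.8 [0.582  0.1983 0.0813] q7 0.336 F [ 3.8  4.6 -1.1] M [ 0.84 -0.72 -0.1 ] gap 0.0121
```

View pics/w2.png

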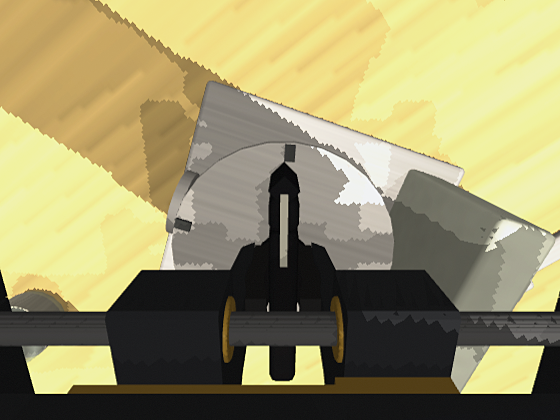

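The wings are gripped: gap 12.1 mm, which matches the 12 mm bar. The tip is at (285,165), the shut ridge at (290,152) and the half-way ridge at (182,225). The sideways load is about 6 N, so I'll recentre, then twist to half-way.

Run:
```python
from h import *
for px in((290,152),(182,225)):
    w=ray("wrist",*px,.062);d=w[:2]-[.582,.1985];print("ridge",np.linalg.norm(d),np.degrees(np.arctan2(d[1],d[0]))%360)
r.servo_line([.5823,.1988,.0813],rot(np.radians(53.8)),v=.02);stat("centred")
eoat.set_gripper(0.0,25);stat("grip25")
twist(np.radians(70.5),4)
```

```text
ridge 0.05287885724404719 140.75871960291545
ridge 0.053205256902696445 215.78710059386466
centred 7.11 [0.582  0.1983 0.0813] q7 0.336 F [ 1.6  0.6 -0.7] M [ 0.19 -0.24 -0.1 ] gap 0.0116
grip25 7.33 [0.5821 0.1983 0.0813] q7 0.336 F [0.3 0.9 1.4] M [ 0.1  -0.15 -0.11] gap 0.0116
tw 7.72 [0.5819 0.1981 0.0813] q7 0.64 F [0.5 0.8 0.5] M [ 0.13 -0.2   0.15] gap 0.0123
tw 8.11 [0.5819 0.1978 0.0813] q7 0.946 F [0.9 0.2 1.5] M [-0.04 -0.1   0.18] gap 0.0118
tw 8.5 [0.5819 0.1976 0.0813] q7 1.253 F [-0.6 -3.1  3.1] M [-0.31 -0.02  0.13] gap 0.0117
tw 8.89 [0.582  0.1974 0.0813] q7 1.56 F [ 0.2 -3.5  3. ] M [-0.55 -0.07  0.12] gap 0.0119
```

Run:
```python
from h import *
eoat.set_gripper(.044,25);stat("rel")
r.servo_line([.582,.198,.16],v=.08);s=stat("up")
r.pause(1.8)
q=np.array(s["joint_positions"]);q[6]-=np.pi;r.movej(q);s=stat("turned")
z=R.from_rotvec(s["tcp_rot"]).as_matrix()[:,2];print("jaw",np.degrees(np.arctan2(z[1],z[0])))
cv2.imwrite("pics/w3.png",viewer.read_camera("wrist")[:,:,::-1])
print(proj("wrist",[.582,.1985,.09]))
```

```text
rel 9.53 [0.582  0.1984 0.0812] q7 1.566 F [-0.2  0.5  0.1] M [ 0.07  0.01 -0.01] gap 0.0439
up 10.66 [0.5816 0.1979 0.1594] q7 1.591 F [ 0.6 -0.4 -1.2] M [ 0.06  0.02 -0.05] gap 0.0437
turned 15.11 [0.5816 0.1978 0.1594] q7 -1.55 F [-0.7 -1.  -0. ] M [-0.07  0.17 -0.05] gap 0.0439
jaw -55.68546359347506
[282.21189437 218.63340093]
```

View pics/w3.png

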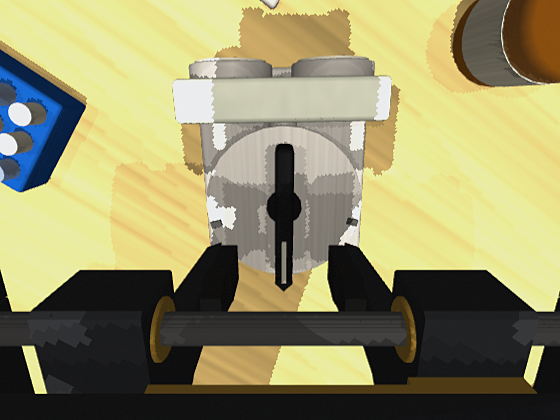

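The knob stands at half-way: the pointed tip is at (284,288), straight away from the panel. It had been let go for over 5 s. Now I'll regrip it and turn it on to the stop.

Run:
```python
from h import *
o=rot(np.radians(-55.7))
r.servo_line([.582,.1985,.081],o,v=.08);stat("down")
eoat.set_gripper(0.0,25);r.pause(.2);stat("grip")
twist(np.radians(72),4)
for i in range(5):
    twist(np.radians(2),1)
    if sensors.state()["moment"][2]>.6: print("stop");break
```

```text
down 16.29 [0.5824 0.1987 0.0815] q7 -1.576 F [-0.2 -0.7  1. ] M [-0.05  0.11 -0.01] gap 0.0439
grip 17.07 [0.5826 0.1977 0.0811] q7 -1.576 F [ 1.9 -2.7  1.1] M [-0.6  -0.28 -0.01] gap 0.012
tw 17.48 [0.5826 0.1977 0.0812] q7 -1.265 F [ 1.2 -1.8  0.5] M [-0.42 -0.14  0.07] gap 0.012
tw 17.88 [0.5827 0.1977 0.0812] q7 -0.952 F [ 1.5 -1.7  0.5] M [-0.46 -0.21  0.09] gap 0.0118
tw 18.27 [0.5827 0.1977 0.0812] q7 -0.639 F [ 2.3 -1.8  0.8] M [-0.48 -0.26  0.12] gap 0.0121
tw 18.68 [0.5828 0.1977 0.0812] q7 -0.325 F [ 1.9 -3.1  1.3] M [-0.53 -0.3   0.09] gap 0.012
tw 18.93 [0.5828 0.1977 0.0812] q7 -0.293 F [ 1.5 -2.3  2.1] M [-0.44 -0.33 -0.04] gap 0.0121
tw 19.18 [0.5828 0.1977 0.0812] q7 -0.26 F [ 2.9 -1.7  1. ] M [-0.48 -0.24 -0.01] gap 0.0118
tw 19.43 [0.5828 0.1977 0.0812] q7 -0.227 F [ 1.8 -2.1  1.4] M [-0.43 -0.27 -0.32] gap 0.012
tw 19.68 [0.5828 0.1977 0.0812] q7 -0.194 F [ 1.6 -1.9  0.6] M [-0.4  -0.24 -0.57] gap 0.0123
tw 19.93 [0.5828 0.1978 0.0812] q7 -0.161 F [ 1.5 -2.4  0.4] M [-0.33 -0.25 -0.67] gap 0.0124
```

The reaction moment climbed to -0.67 Nm over the last steps, so the knob is against its stop. I'll release, lift and look.

Run:
```python
from h import *
eoat.set_gripper(.034,25);stat("rel")
r.servo_line([.5822,.1983,.2],v=.08);stat("up")
g=viewer.read_camera("wrist");cv2.imwrite("pics/w4.png",g[:,:,::-1])
viewer.read_camera("top")
print([(n,np.round(spotter.spot_in("top",n)[0]["point"],3)) for n in("wheel_centre","jar","amber_bottle") if spotter.spot_in("top",n)])
print(proj("wrist",[.582,.1985,.09]),[proj("wrist",[.582+.05*np.cos(np.radians(a)),.1985+.05*np.sin(np.radians(a)),.097]).round(0) for a in (284,291)])
```

```text
rel 20.43 [0.5826 0.1979 0.0811] q7 -0.159 F [ 0.3 -0.3 -0.5] M [-0.04 -0.01  0.02] gap 0.0338
up 22.06 [0.5819 0.1982 0.1994] q7 -0.122 F [-0.1  0.1 -0.6] M [-0.04  0.04  0.02] gap 0.0339
[('wheel_centre', array([ 0.47 , -0.191,  0.087])), ('jar', array([0.531, 0.007, 0.06 ])), ('amber_bottle', array([0.766, 0.12 , 0.102]))]
[282.99821098 201.75663139] [array([271., 263.]), array([278., 264.])]
```

View pics/w4.png

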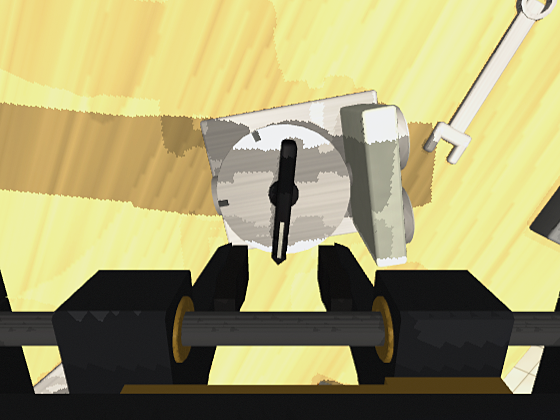

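The tip is at (279,262), against (278,264) predicted for the open stop. The fingers are clear and the panel hasn't moved.

Run:
```python
from h import *
r.pause(.3);stat();print(order.hand_in())
```

```text
22.76 [0.5822 0.1983 0.2   ] q7 -0.122 F [ 0.7 -0.1  0.7] M [-0.06  0.03  0.  ] gap 0.0342
the job is handed in; nothing more can be done
None
```

I opened the winged knob in two steps and handed the job in at about 22.8 s; the hand-in gives no verdict.

- **Half-way:** I turned the knob to about 214°, against 215.8° measured for the half-way ridge, and let go. It stayed there for more than 5 s, and the wrist picture showed the pointed wing straight away from the panel.
- **Fully open:** I regripped and turned it on until the reaction moment climbed to about -0.67 Nm, which I took as the stop. After release, the wing tip was within 2 px of where it should be at the open stop.
- **Surroundings:** Wrist forces were only a few newtons in every reading I took. The panel looked unmoved. The networks placed the handwheel, jar and amber bottle within 4 mm of their first positions. I did not re-measure the other loose things or the handwheel's angle, but the arm stayed clear of them.
- **Disagreements:** The top and wrist cameras first differed by about 3 to 5 mm on the knob's axis. The wrist force on the first light grip showed the offset, and I recentred before turning. While turning, the small vertical moment read about +0.1 Nm, the opposite sign to what friction should give. I put that down to sensor offset and relied on the pictures.

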